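# Draw a piston rod to mid-stroke and hold it for setting the switch

### The arm

A 7-joint arm with a two-finger parallel gripper is mounted at the origin on the work surface. World frame = base frame: x ahead of the robot, y to its left, z up, the work surface at z = 0. Lengths are in m, angles in degrees, forces in N, time in s.
With the tool pointing down it reaches from about 0.425 to 0.875 m from the base axis. Payload 4.7 kg.
Tool frame: the origin (TCP) lies on the mounting face of the last link; the fingertips stand 182 mm ahead of it and the grasp point (between the pads) lies env.grip_depth ahead of it (env.grip_depth is the distance from the TCP to the grasp point, in m); x points along the fingers, y is the direction in which the jaws open and shut, and the axes are right-handed (so a half turn about x gives the same grasp; the last joint's range is limited). The gripper opens to 87 mm and grips with 3 to 60 N. Pads are 19 mm wide; open, the fingers measure 117 mm over their backs; the gripper's body (75 mm by 190 mm) begins 51 mm behind the grasp point.
Start: joints at [-72.645, 18.392, -4.016, 83.108, 1.295, 78.541, -3.26], TCP at [0.185, 0.623, 0.405] pointing down, gripper open.
Joint ranges: [-163.93, 163.93], [-17.29, 119.83], [-79.2, 71.16], [3.27, 140.29], [-89.18, 269.18], [5.43, 117.66], [-154.24, 154.24]. Speed limits (degrees/s): [147.25, 147.25, 180, 180, 180, 180, 180].

### API

Orientations are given as [roll, pitch, yaw] about the fixed x, y, z axes, in that order (R = Rz(yaw) Ry(pitch) Rx(roll)).
In Python, from cell import sensors, viewer, env gives the robot as it stands.
- The arm moves only by the tool carry_out, never from a script. Its argument "moves" is a list of rows, each a list of 4 numbers: the shift along the world's x, y, z in cm, then the turn about the world's z in rad. In form: [[tx, ty, tz, spin], ...]. A call has 1 to 12 rows; each row shifts and turns the pose as measured when the row begins; what a row does not reach is not made up. A row lasts 1/10 s, in which the tool goes at most 50 mm and 8.59 degrees, less where a joint would pass 70% of its speed; a pose out of reach is approached as far as the arm can. A call with a gripper value outside its range is refused whole. "hand" is the finger opening in cm, from 0 to 8.7, set as the call begins (left out, the last holds). The fingers move at their own pace and stop on an object; "force" is the grip in N (left out, the last holds). Time passes only in rows, so rows that do not move let the fingers close. It gives the time, the measured TCP pose, the force and the opening at its end, in the units of the state.
- sensors.get_obs(): the state, without advancing time (a new reading comes with each control period).
- viewer.read_camera(name): name is "scene" or "top"; returns the picture (384x512x3 uint8, red, green, blue); there is no depth.
- viewer.camera_model(name): a dict with "K" (3x3 intrinsics, pixels), "extrinsics" (4x4, takes a point from world to camera coordinates). Camera axes: x right, y down, z forward; pixel columns grow to the right and rows downward; lengths in m; the calibration is good to about 2 mm. A picture is of the moment at which its call begins. camera_model takes no time and is no camera call.
- env.sign_off(): hands the job in, once; it reports no verdict.
The state is a dict: "time_s": time; "qpos": joint angles; "joint_velocities": joint speeds; "effort": joint torques, N m; "tool_pos": TCP position; "tool_rot": TCP orientation; "force": force on the tool from outside, world axes, zero at the start; "wrist_torque": the same for the moment, N m; "grip_width": finger opening in m.
Only numpy, scipy, OpenCV 4.12 (cv2) and the standard library are available. Lean on these libraries where they do the work, as an engineer would, in place of code of your own. Each camera call takes 0.05 s, during which the arm holds its last target. There are 200 camera calls.

### The job

The compact air cylinder bolted upright on the tooling plate needs its position switch set at mid-stroke. Push the catch lever on its head fully down so that the hook swings clear of the rod, then grip the fork on the rod's end, draw the rod straight up out of the cylinder by 40 mm (half of its stroke) without forcing it sideways, and finish while holding it still there, with the lever left down. Leave the other things on the bench where they are.

Things in the scene. Friction and masses are not known exactly. Their poses are not given: they have to be found in the camera images.
- cylinder: The air cylinder on its aluminium tooling plate (150 x 150 x 12 mm), fixed to the bench; place and yaw change. Origin on the bore axis at the plate's underside, z up along the bore. Square body 54 x 54 mm up to z = 140 mm. The catch lever sticks out on its -y side.
- head (a point): Point on the bore axis at the top of the cylinder's square head, 140 mm above the cylinder's origin. A brass bush, 27 mm across, stands 10 mm above it. The bore guides the rod with about 0.5 mm play all round; stroke 80 mm. At the start the rod is at the bottom of its stroke; above the bush come a 30 mm collar (10 mm tall), 17 mm of bare 16 mm rod, a 27 mm nut (7 mm) and the fork.
- fork (a point): Centre of the fork head on the piston rod's end: a 24 x 24 mm steel block 40 mm tall, slotted in its upper part; axes square to its faces, z up along the rod. May be gripped across either pair of faces. At the start 207 mm above the cylinder's origin. The rod (about 0.4 kg) is loose: it slides and turns in the bore and drops back if let go.
- catch (a joint): Angle of the catch lever, rad: 0 hooked over the collar (lever up at about 35 degrees), 0.7 fully down (lever about level). A stiff pivot: about 3 N at the pad moves it, and it stays where it is left. Past about 0.3 the hook is clear of the collar.
- lever_pad (a point): Middle of the upper face of the black thumb pad on the end of the catch lever (pad 18 mm wide, 22 mm long). It swings on an arc of about 51 mm radius about the pivot, in the plane square to the pivot axis: about 33 mm down and 13 mm outward in all. The face slopes up and outward by 35 degrees at 0 and is nearly level when fully down.
- catch_pivot (a point): Pivot of the catch lever, on the cylinder's head: 20 mm from the bore axis towards the cylinder's -y, 146 mm above the cylinder's origin; the pivot axis is the cylinder's x.
- spare_fork: Bystander: a spare fork head, 24 x 24 x 40 mm, standing loose on the tooling plate. Origin at its underside.
- tape: Bystander: a white roll of thread tape, 44 mm across, 16 mm high, lying on the tooling plate. Origin at its underside.
- wrench: Bystander: a steel spanner, 170 mm long, on the bench. Origin at its underside.
- caliper: Bystander: a caliper about 200 mm long on the bench. Origin at its underside.
- grease: Bystander: a white grease jar, 60 mm across and 60 mm high, on the bench. Origin at its underside.
- small_cylinder: Bystander: a smaller spare cylinder lying on the bench, body 70 x 44 x 44 mm. Origin at its underside.
- fittings: Bystander: a grey two-compartment tray, 120 x 170 x 45 mm, on the bench. Origin at its underside.
Not all that is in view belongs to the job. Of the things shaped like the part that bears fork, the bare steel one is meant. Leave any green look-alike of the cylinder alone.

How it is judged:
By the outcome, as a careful person would: the job done as asked, in the order asked, and still so for the second after the job is handed in, while the arm keeps its last pose, push and grip.
It also fails if it takes over 43 s, if anything falls off the work surface, if the arm or the gripper's body presses on something with over 40 N, if the wrist force passes 120 N, or if a joint passes its speed limit or range.

## Working session

There is one attempt and no reset: what is moved stays moved. The work goes in short steps, Python scripts to look and compute and a tool call to move; the robot and the scene stay as the last step left them, time stands still between calls to the robot, and variables do not carry over. Pictures are saved under pics/ and viewed, about 8 in all and at most 12, crops included, and the job is handed in when it is done.

Besides the shell and the picture viewer there is one more tool, called after "Emit:" in YAML: its name, and indented under it one key for each argument. carry_out: Moves the arm, as the interface text tells. Its arguments: {"type":"object","properties":{"moves":{"type":"array"},"hand":{"type":"number"},"force":{"type":"number"}},"required":["moves"]}

```bash
mkdir -p pics
cat > h.py <<'E'
import numpy as np,cv2
from cell import sensors,viewer,env
def P(n):
    m=viewer.camera_model(n);return np.array(m["K"]),np.array(m["extrinsics"])
def proj(n,p):
    K,E=P(n);c=E[:3,:3]@np.array(p)+E[:3,3];u=K@c;return u[:2]/u[2]
def ray(n,uv,z):
    K,E=P(n);R=E[:3,:3];o=-R.T@E[:3,3];d=R.T@np.linalg.inv(K)@np.array([*uv,1.]);return o+d*(z-o[2])/d[2]
def tri(a,b):
    A=[];B=[]
    for n,uv in (("scene",a),("top",b)):
        K,E=P(n);M=K@E[:3]
        for i in (0,1):
            r=uv[i]*M[2]-M[i];A.append(r[:3]);B.append(-r[3])
    return np.linalg.lstsq(np.array(A),np.array(B),rcond=None)[0]
def snap(n,f,crop=None,s=1):
    im=viewer.read_camera(n)[:,:,::-1]
    if crop: im=im[crop[1]:crop[3],crop[0]:crop[2]]
    cv2.imwrite("pics/"+f,cv2.resize(np.ascontiguousarray(im),None,fx=s,fy=s,interpolation=cv2.INTER_CUBIC))
E
python3 -c "
from h import *
snap('scene','s1.png',s=1.5);snap('top','t1.png',s=1.5)
o=sensors.get_obs();print(o);print(env.grip_depth)
for n in('scene','top'):
  K,E=P(n);print(n,K,-E[:3,:3].T@E[:3,3],E[2,:3])"
```

```text
{'time_s': 0.1, 'qpos': array([-72.64543917,  18.43686787,  -4.01432809,  83.16845711,
         1.296003  ,  78.54071468,  -3.26021128]), 'joint_velocities': array([-0.07526676, -0.10659527, -0.01005565, -0.19895452,  0.03051883,
        0.04951144,  0.02203215]), 'effort': array([ 5.50475181e-05, -4.92573810e+01, -4.05655727e-01, -3.13400352e+01,
       -6.40728953e-02,  3.94943298e-02,  7.03102319e-05]), 'tool_pos': array([0.18511224, 0.62289713, 0.40374237]), 'tool_rot': array([ -86.13056644,   89.89901348, -102.67667362]), 'force': array([-0.83349576, -0.24792617,  0.82214679]), 'wrist_torque': array([-0.00869295, -0.05059016, -0.03298303]), 'grip_width': 0.08699408587540886}
0.1635
scene [[494.50678421   0.         256.86773055]
 [  0.         494.50678421 187.11044374]
 [  0.           0.           1.        ]] [1.23872409 0.91494519 1.13685302] [-0.43169054 -0.6236956  -0.6516495 ]
top [[368.59403459   0.         255.83292696]
 [  0.         368.59403459 195.78775934]
 [  0.           0.           1.        ]] [ 0.42399421 -0.01816687  1.36396212] [ 0.13883264  0.02950872 -0.98987612]
```

View pics/s1.png

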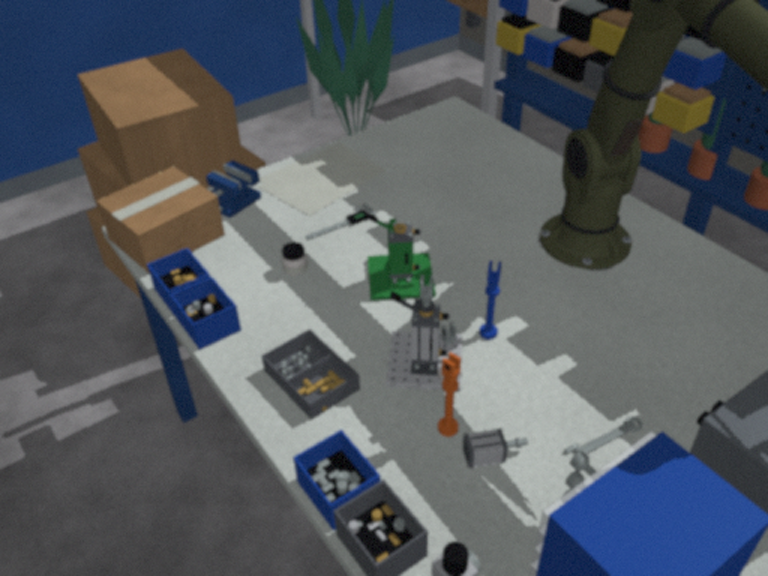

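View pics/t1.png

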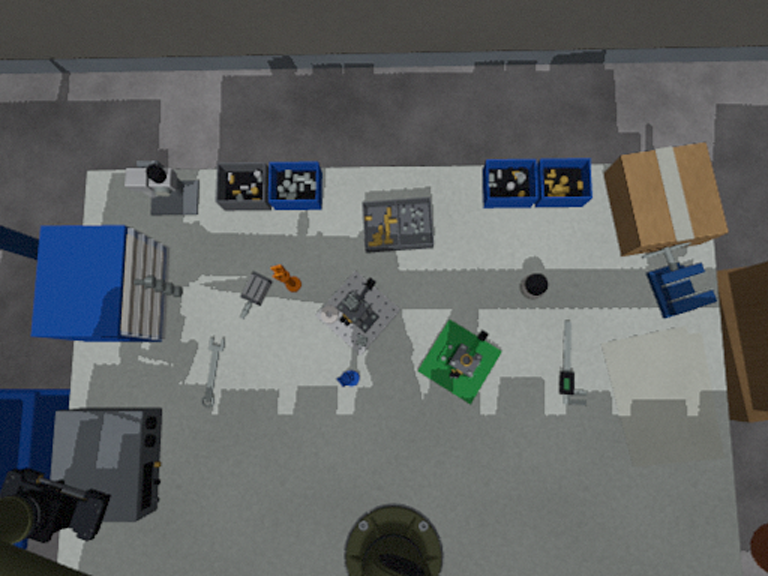

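The grey cylinder is at about (425,310) in scene and (357,310) in top, in 1.5x pixels. These could be mistaken for it or its fork: the green cylinder (400,265), the blue fork on a post (492,290), the orange fork on a post (450,390), and the spare fork on the plate. The bare steel fork on the grey cylinder is the one I want, so I'll check it in close crops.

```bash
python3 -c "
from h import *
snap('scene','a.png',(235,165,335,265),6);snap('top','b.png',(200,170,280,250),6)
a=cv2.imread('pics/a.png')
b=cv2.imread('pics/b.png');cv2.imwrite('pics/a2.png',a);cv2.imwrite('pics/b2.png',cv2.resize(b,(600,600)))
"
```

```text
(no output)
```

View pics/a2.png

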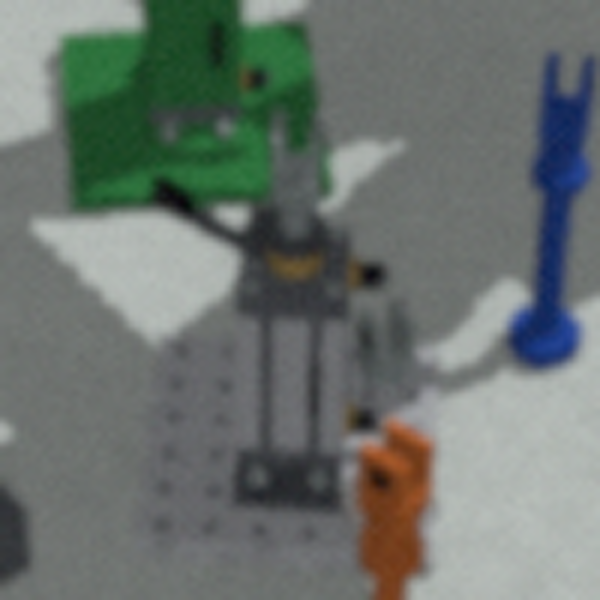

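View pics/b2.png

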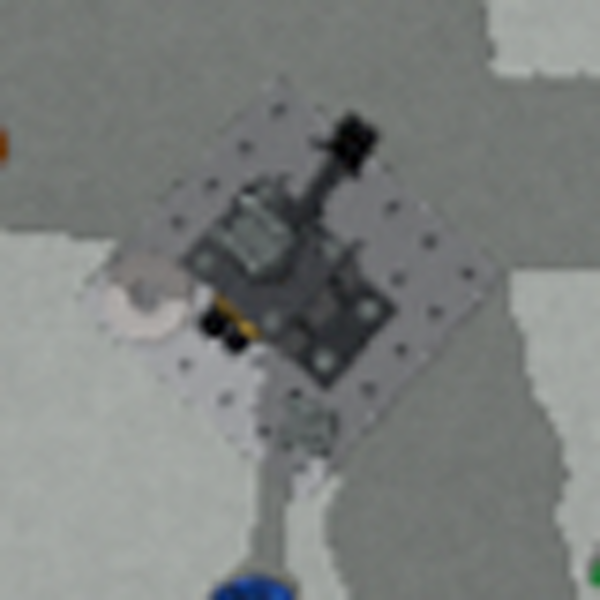

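```bash
cat >> h.py <<'E'
def T(u,v): return (200+u/7.5,170+v/7.5)
def S(u,v): return (235+u/6,165+v/6)
E
python3 -c "
from h import *
np.set_printoptions(precision=4,suppress=True)
c=np.array([ray('top',T(*p),.012) for p in((282,78),(507,280),(312,492),(95,290))]);print(c,c.mean(0))
for i in range(4):
  d=c[(i+1)%4]-c[i];print(np.linalg.norm(d),np.degrees(np.arctan2(d[1],d[0])))
hc=np.array([ray('top',T(*p),.14) for p in((398,308),(327,388),(183,268))]);print('head',hc)
f=ray('top',T(258,235),.227);print('fork top ctr',f)
print('fork tri',tri(S(297,130),T(258,235)))
print('pad tri',tri(S(172,190),T(352,142)))
"
```

```text
[[ 0.672   0.0901  0.012 ]
 [ 0.5704 -0.0212  0.012 ]
 [ 0.467   0.0744  0.012 ]
 [ 0.5664  0.182   0.012 ]] [0.569  0.0813 0.012 ]
0.15072420815141024 -132.3942436738713
0.14080622348782598 137.24139783438406
0.1465027292290365 47.26516212752942
0.1399720820972426 -41.03157467274661
head [[0.5442 0.0276 0.14  ]
 [0.5088 0.0592 0.14  ]
 [0.5626 0.1237 0.14  ]]
fork top ctr [0.5664 0.0825 0.227 ]
fork tri [0.5674 0.0831 0.2199]
pad tri [0.6134 0.0456 0.1797]
```

```bash
python3 -c "
from h import *
from scipy.spatial.transform import Rotation as R
o=sensors.get_obs();M=R.from_euler('xyz',o['tool_rot'],degrees=True).as_matrix();print(M.round(3));print('jaw yaw',np.degrees(np.arctan2(M[1,1],M[0,1])))
for n,p in dict(orange=(287,283),blue=(348,378),green=(460,360)).items(): print(n,ray('top',(p[0]/1.5,p[1]/1.5),.15))
print('orange top/foot',ray('scene',(448/1.5,428/1.5),0),tri((453/1.5,360/1.5),(278/1.5,270/1.5)),'blue',tri((493/1.5,268/1.5),(345/1.5,377/1.5)))
for y in (45,50,55):
  for d,z in((.059,.178),(0,.227),(0,.15)):
    a=np.radians(y-90);p=[.568+d*np.cos(a),.082+d*np.sin(a),z];s=proj('scene',p);t=proj('top',p);print(y,d,((s-[235,165])*6).round(),((t-[200,170])*7.5).round())
"
```

```text
[[-0.     0.285  0.959]
 [-0.001  0.959 -0.285]
 [-1.    -0.001  0.   ]]
jaw yaw 73.45358049809268
orange [0.61964012 0.2344138  0.15      ]
blue [0.40945145 0.09614759 0.15      ]
green [ 0.44780046 -0.14746739  0.15      ]
orange top/foot [0.64162663 0.24887773 0.        ] [0.64042297 0.24865698 0.18739562] blue [0.41154272 0.09984986 0.18241957]
45 0.059 [173. 184.] [366. 150.]
45 0 [295. 118.] [259. 231.]
45 0 [292. 238.] [274. 253.]
50 0.059 [171. 191.] [357. 142.]
50 0 [295. 118.] [259. 231.]
50 0 [292. 238.] [274. 253.]
55 0.059 [171. 198.] [347. 135.]
55 0 [295. 118.] [259. 231.]
55 0 [292. 238.] [274. 253.]
```

Emit:
carry_out:
  moves:
    - [0,0,4,0]
    - [1,-1.5,4,0]
    - [3,-3.9,0,-0.05]
    - [3,-3.9,0,-0.05]
    - [3,-3.9,0,-0.05]
    - [3,-3.9,0,-0.05]
    - [3,-3.9,0,-0.05]
    - [3,-3.9,0,-0.05]
    - [3,-3.9,0,-0.05]
    - [3,-3.9,0,-0.05]
    - [3,-3.9,0,0]
    - [3,-3.9,0,0]
  hand: 0

```text
time_s: 1.4
tool_pos: [0.4907, 0.2115, 0.4833]
tool_rot: [-158.4, 89.7, 162.1]
force: [0.7, 0.1, -0.2]
grip_width: 0.0026
```

Emit:
carry_out:
  moves:
    - [3,-3.9,0,0]
    - [3,-3.9,0,0]
    - [3,-3.9,0,0]
    - [3,-3.9,0,0]
    - [1,-1.5,-3,0]
    - [0,0,-3,0]
    - [0,0,-2,0]
    - [0,0,0,0]

```text
time_s: 2.2
tool_pos: [0.624, 0.0251, 0.401]
tool_rot: [-68.3, 89.8, -108.6]
force: [0.1, -0.3, -0.7]
grip_width: 0.0006
```

```bash
python3 -c "
from h import *
o=sensors.get_obs();print(o['tool_pos'],o['force'],o['tool_rot'])
snap('scene','c.png',(235,145,335,245),6)
p=o['tool_pos']-[0,0,.182];print((proj('scene',p)-[235,145])*6)"
```

```text
[0.62397798 0.02510326 0.40097114] [ 0.07656813 -0.26741631 -0.71509305] [ -68.33970521   89.79731708 -108.59408241]
[128.73317665 234.83178537]
```

View pics/c.png

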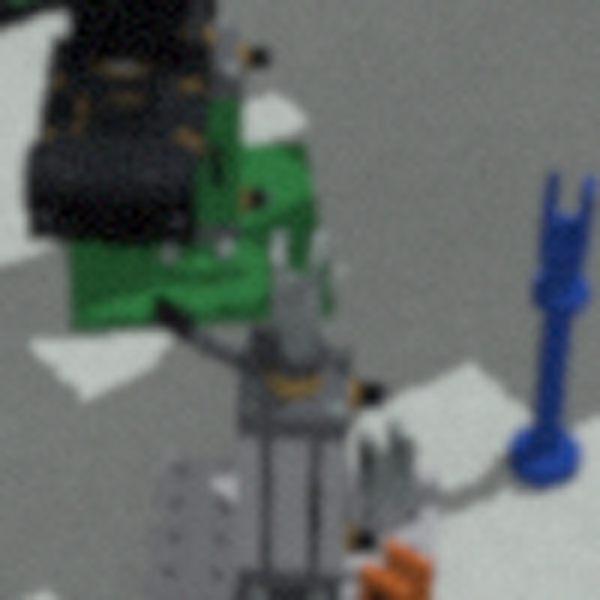

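Emit:
carry_out:
  moves:
    - [-0.4,1.3,0,0]
    - [0,0,-1.5,0]
    - [0,0,-1,0]
    - [0,0,-0.6,0]
    - [0,0,-0.6,0]
    - [0,0,-0.6,0]
    - [0,0,-0.6,0]

```text
time_s: 2.95
tool_pos: [0.6228, 0.0395, 0.3585]
tool_rot: [29.9, 88.9, -10.2]
force: [2.1, -2.5, 4.7]
grip_width: 0.0005
```

Emit:
carry_out:
  moves:
    - [0,0,-0.6,0]
    - [0,0,-0.6,0]
    - [0,0,-0.6,0]
    - [0,0,-0.6,0]
    - [0,0,-0.5,0]
    - [0,0,-0.4,0]

```text
time_s: 3.55
tool_pos: [0.6245, 0.0373, 0.329]
tool_rot: [34.0, 88.5, -6.2]
force: [-10.3, -1.7, 36.8]
grip_width: 0.0002
```

Emit:
carry_out:
  moves:
    - [0,0,-0.1,0]
    - [0,0,0,0]
    - [0,0,0,0]

```text
time_s: 3.85
tool_pos: [0.6239, 0.0372, 0.3304]
tool_rot: [37.7, 88.5, -2.6]
force: [1.6, -1.1, 4.0]
grip_width: 0.0004
```

Emit:
carry_out:
  moves:
    - [0,0,-0.3,0]
    - [0,0,-0.3,0]

```text
time_s: 4.05
tool_pos: [0.6241, 0.0369, 0.3295]
tool_rot: [41.8, 88.5, 1.6]
force: [-8.1, -2.0, 24.7]
grip_width: 0.0007
```

At the stop: 25 N with almost no further travel. I'll lift off and check.

Emit:
carry_out:
  moves:
    - [0,0,1.5,0]
    - [0,0,4,0]
    - [0,0,4,0]
    - [1,-2,2,0]
    - [2,-3,0,0]
    - [2,-3,0,0]
    - [0,0,0,0]
  hand: 8.7

```text
time_s: 4.75
tool_pos: [0.671, -0.0372, 0.4393]
tool_rot: [100.3, 89.5, 60.7]
force: [0.2, -1.1, -0.1]
grip_width: 0.0483
```

```bash
python3 -c "
from h import *
o=sensors.get_obs();print(o['tool_pos'],o['force'],o['tool_rot'],o['grip_width'])
snap('scene','d1.png',(245,165,310,240),8)
snap('top','d2.png',(205,170,270,245),8)
cv2.imwrite('pics/d.png',cv2.resize(np.hstack([cv2.imread('pics/d1.png'),cv2.imread('pics/d2.png')]),(800,461)))
for y in (50,):
  for d,z in((.059,.178),(.071,.1455),(0,.227)):
    a=np.radians(y-90);p=[.568+d*np.cos(a),.082+d*np.sin(a),z];s=proj('scene',p);t=proj('top',p);print(d,(s-[245,165])*6.154,(t-[205,170])*6.154+[400,0])
"
```

```text
[ 0.67101639 -0.03722851  0.43930359] [ 0.15271545 -1.07154278 -0.08054837] [100.25820725  89.48657673  60.72237894] 0.048339386275918814
0.059 [114.25597711 195.69296659] [662.03880327 116.25679839]
0.071 [ 90.08614857 245.32174306] [679.32657161 108.87820272]
0 [240.81982436 120.85543681] [582.03148975 189.68974289]
```

View pics/d.png

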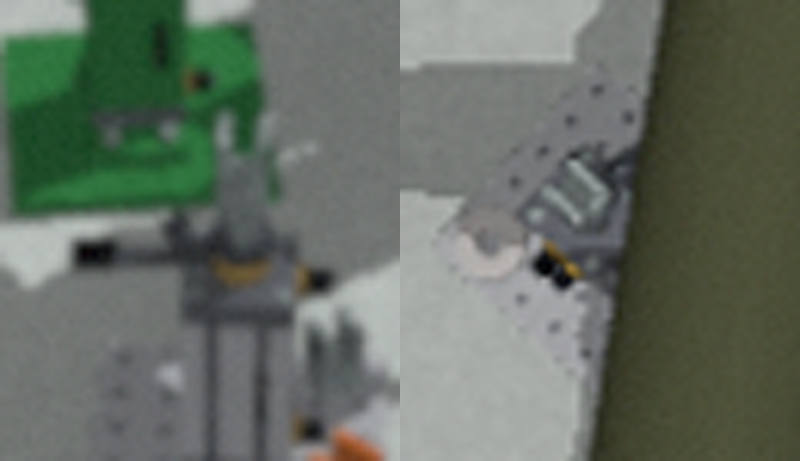

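The pad is now at (93,250) against (90,245) predicted for fully down, and the hook has swung clear at (178,228). In the top view the fork sits at (583,188), which matches the axis estimate, and its faces lie at about 42°.

Emit:
carry_out:
  moves:
    - [-2.5,3,0,-0.06]
    - [-2.5,3,0,-0.06]
    - [-2.5,3,0,0]
    - [-2,2,0,0]
    - [-0.5,0.5,0,0]
    - [0,0,0,0]
    - [0,0,0,0]

```text
time_s: 5.55
tool_pos: [0.5612, 0.0958, 0.431]
tool_rot: [175.3, 88.9, 129.7]
force: [-0.4, -1.0, -0.3]
grip_width: 0.0868
```

```bash
python3 -c "
from h import *
o=sensors.get_obs();print(o['tool_pos'],o['force'],90+o['tool_rot'][2]-o['tool_rot'][0],o['grip_width'])
snap('scene','e.png',(245,130,325,230),6)
for p in((.568,.082,.227),(.568,.082,.187),o['tool_pos']-[0,0,.182]): print((proj('scene',p)-[245,130])*6)
"
```

```text
[0.56123285 0.09579638 0.43101133] [-0.35173251 -1.00961624 -0.29267415] 44.388866383321044 0.08684460496259473
[234.79345892 327.83110511]
[233.51026737 391.11881837]
[265.27340775 301.48370472]
```

View pics/e.png

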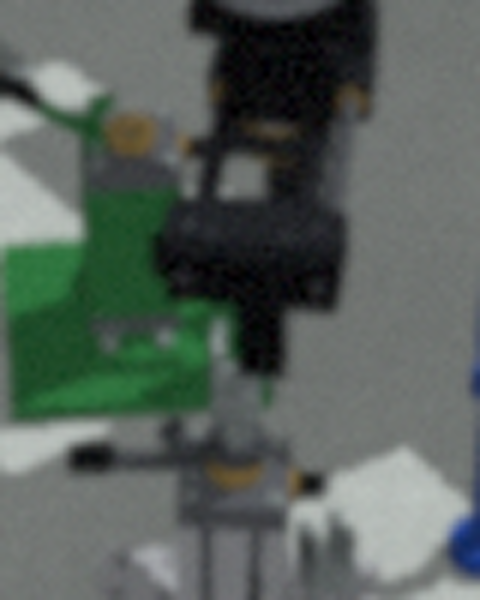

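```bash
cat >> h.py <<'E'
def g():
    from scipy.spatial.transform import Rotation as R
    o=sensors.get_obs();M=R.from_euler('xyz',o['tool_rot'],degrees=True).as_matrix()
    return o,M,o['tool_pos']+M[:,0]*env.grip_depth
E
python3 -c "
from h import *
o,M,p=g();print(p,M.round(3),(np.array([.568,.082,.207])-p)*100)
for s in(1,-1):
  print((proj('scene',o['tool_pos']+M[:,0]*.182+s*M[:,1]*.0505)-[245,130])*6)"
```

```text
[0.55951475 0.0978158  0.26753856] [[-0.012  0.715  0.699]
 [ 0.014  0.699 -0.715]
 [-1.     0.002 -0.019]] [ 0.84852457 -1.58157971 -6.05385578]
[257.94049451 372.9628033 ]
[284.55295109 235.45333794]
```

Emit:
carry_out:
  moves:
    - [0.8,-1.5,0,0]
    - [0,0,0,0]
    - [0,0,0,0]

```text
time_s: 5.9
tool_pos: [0.5713, 0.0775, 0.4305]
tool_rot: [179.2, 89.0, 133.2]
force: [-0.2, -0.4, 0.3]
grip_width: 0.0875
```

```bash
python3 -c "
from h import *
o,M,p=g();print(p,M[:,0].round(3),(np.array([.568,.082,.207])-p)*100)"
```

```text
[0.56929211 0.07961653 0.2670126 ] [-0.012  0.013 -1.   ] [-0.12921142  0.23834657 -6.00126024]
```

Emit:
carry_out:
  moves:
    - [-0.1,0.2,-1.5,0]
    - [0,0,-1.5,0]
    - [0,0,-1.5,0]
    - [0,0,-1,0]
    - [0,0,-0.3,0]
    - [0,0,0,0]
    - [0,0,0,0]

```text
time_s: 6.6
tool_pos: [0.5694, 0.0806, 0.3661]
tool_rot: [-173.8, 88.9, 140.1]
force: [-1.0, -0.1, 0.1]
grip_width: 0.0868
```

```bash
python3 -c "
from h import *
o,M,p=g();print(p,M[:,0].round(3),(np.array([.568,.082,.207])-p)*100,o['force'])
snap('scene','f.png',(245,150,305,220),8)
for q in(p,p+M[:,0]*.0185+M[:,1]*.0505,(.568,.082,.15)): print((proj('scene',q)-[245,150])*8)"
```

```text
[0.56694271 0.08270505 0.20258606] [-0.015  0.013 -1.   ] [ 0.10572875 -0.07050517  0.44139412] [-0.96958848 -0.06953204  0.09692654]
[315.54645312 328.84438047]
[295.99473938 461.94174305]
[309.81910557 436.84949431]
```

View pics/f.png

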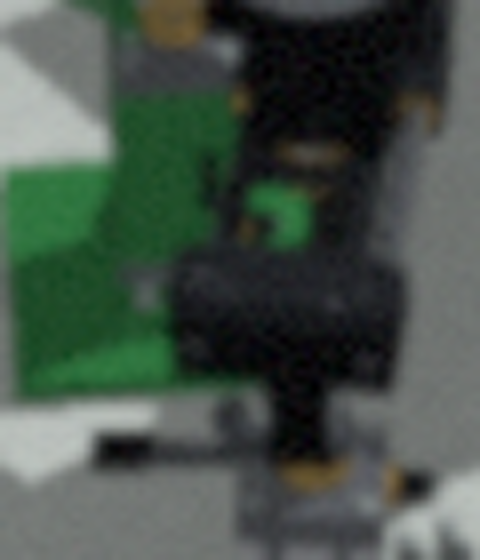

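Emit:
carry_out:
  moves:
    - [0.1,-0.1,0.6,0]
    - [0,0,0,0]

```text
time_s: 6.85
tool_pos: [0.5709, 0.0796, 0.3739]
tool_rot: [180.0, 88.9, 134.0]
force: [0.2, 0.3, -0.3]
grip_width: 0.0875
```

Emit:
carry_out:
  moves:
    - [0,0,0,0]
    - [0,0,0,0]
    - [0,0,0,0]
    - [0,0,0,0]
    - [0,0,0,0]
    - [0,0,0,0]
    - [0,0,0,0]
    - [0,0,0,0]
  hand: 0
  force: 12

```text
time_s: 7.65
tool_pos: [0.5712, 0.0795, 0.375]
tool_rot: [174.2, 89.0, 128.2]
force: [0.2, 0.8, 0.5]
grip_width: 0.0309
```

```bash
python3 -c "
from h import *
o,M,p=g();print(p,M.round(3),o['force'],o['wrist_torque'],o['grip_width'])"
```

```text
[0.56938082 0.08177088 0.21148134] [[-0.011  0.72   0.694]
 [ 0.014  0.694 -0.72 ]
 [-1.     0.002 -0.018]] [0.19593684 0.79647257 0.49622842] [-0.02931373 -0.01037955  0.06390512] 0.03087811784273933
```

Emit:
carry_out:
  moves:
    - [0,0,-0.2,0]
    - [0,0,0,0]
    - [0,0,0,0]
    - [0,0,0,0]
    - [0,0,0,0]

```text
time_s: 8.15
tool_pos: [0.5723, 0.0804, 0.3744]
tool_rot: [156.0, 89.0, 110.0]
force: [0.5, 0.8, 1.1]
grip_width: 0.0246
```

```bash
python3 -c "
from h import *
o,M,p=g();print(p,M.round(3),o['force'],o['wrist_torque'],o['grip_width'])"
```

```text
[0.57133113 0.08308073 0.21096869] [[-0.006  0.719  0.695]
 [ 0.016  0.695 -0.719]
 [-1.     0.007 -0.016]] [0.50438462 0.82975315 1.09617578] [ 0.016992   -0.1270406  -0.06608453] 0.024605554365445415
```

Emit:
carry_out:
  moves:
    - [0,0,0,0]
    - [0,0,0,0]
    - [0,0,0,0]
  force: 40

```text
time_s: 8.45
tool_pos: [0.5723, 0.0804, 0.3745]
tool_rot: [155.8, 89.0, 109.8]
force: [0.0, -0.0, 1.3]
grip_width: 0.0238
```

```bash
python3 -c "
from h import *
o,M,p=g();print(o['tool_pos'],p,M[:,0].round(3),o['force'],o['wrist_torque'],o['grip_width'])"
```

```text
[0.57227905 0.08041703 0.37445744] [0.57130632 0.08311168 0.21098254] [-0.006  0.016 -1.   ] [ 0.0455517  -0.01059256  1.28079689] [ 0.02570979 -0.08471215 -0.0373759 ] 0.02380178382723882
```

Emit:
carry_out:
  moves:
    - [0,0,0.3,0]
    - [0,0,0.4,0]
    - [0,0,0.4,0]
    - [0,0,0,0]

```text
time_s: 8.85
tool_pos: [0.5721, 0.0809, 0.3837]
tool_rot: [161.9, 89.0, 116.0]
force: [1.6, 0.8, -1.9]
grip_width: 0.0237
```

Emit:
carry_out:
  moves:
    - [0,0,0.4,0]
    - [0,0,0.4,0]
    - [0,0,0.4,0]
    - [0,0,0.4,0]
    - [0,0,0,0]

```text
time_s: 9.35
tool_pos: [0.5721, 0.0808, 0.4009]
tool_rot: [162.8, 89.0, 116.8]
force: [0.9, 1.1, -2.5]
grip_width: 0.024
```

Emit:
carry_out:
  moves:
    - [0,0,0.4,0]
    - [0,0,0.4,0]
    - [0,0,0.3,0]
    - [0,0,0.1,0]
    - [0,0,0,0]
    - [0,0,0,0]

```text
time_s: 9.95
tool_pos: [0.572, 0.0807, 0.414]
tool_rot: [163.2, 89.0, 117.2]
force: [1.2, 0.7, -4.9]
grip_width: 0.0236
```

```bash
python3 -c "
from h import *
o,M,p=g();print(o['tool_pos'],p,o['force'],o['wrist_torque'],o['grip_width'],o['joint_velocities'].round(2))
snap('scene','i.png',(240,130,310,220),7)
for dz in(0,.04): print([((proj('scene',(.568,.082,z+dz))-[240,130])*7).round() for z in(.15,.16,.177,.184,.187)])
print((proj('scene',p)-[240,130])*7)"
```

```text
[0.57195493 0.08072946 0.41396512] [0.57065591 0.08325999 0.25048986] [ 1.22082217  0.71223129 -4.85006689] [ 0.17432668 -0.56363926  0.03374173] 0.02364362187815412 [ 0.07 -0.08 -0.11 -0.08  0.09  0.16  0.02]
[array([306., 522.]), array([306., 505.]), array([307., 474.]), array([307., 462.]), array([307., 456.])]
[array([308., 451.]), array([308., 433.]), array([309., 401.]), array([309., 388.]), array([309., 382.])]
[306.54551022 341.97725236]
```

View pics/i.png

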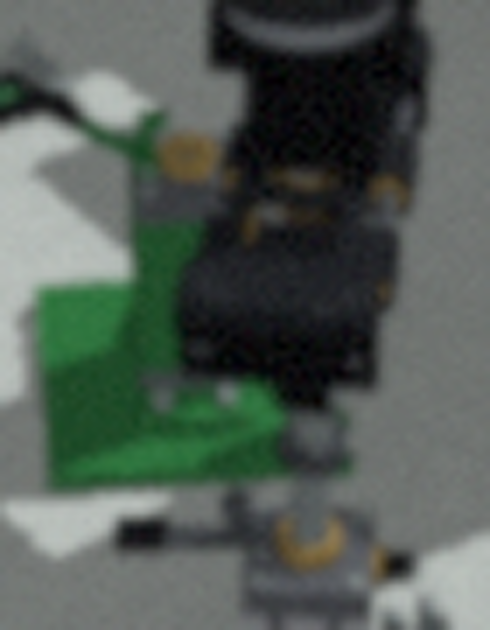

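Emit:
carry_out:
  moves:
    - [0,0,0.05,0]
    - [0,0,0,0]
    - [0,0,0,0]
    - [0,0,0,0]

```text
time_s: 10.4
tool_pos: [0.572, 0.0808, 0.4143]
tool_rot: [163.6, 89.0, 117.6]
force: [2.2, 1.0, -3.8]
grip_width: 0.0238
```

```bash
python3 -c "
from h import *
o=sensors.get_obs();print(o['tool_pos'],o['force'],o['grip_width']);print(env.sign_off())"
```

```text
[0.57197341 0.08080389 0.41431814] [ 2.18428109  1.02536615 -3.78061171] 0.023758951741270608
the job is handed in; nothing more can be done
None
```

I pushed the catch lever down to its stop, gripped the bare steel fork at 40 N and drew the rod straight up 39.8 mm. I handed the job in at 10.4 s of the allowed 43 s, with the arm still holding it there.

- **Lever:** it took about 25 N with almost no further travel. In the picture the pad sat within 5 enlarged-crop pixels (about 1 px) of its predicted fully-down position, with the hook clear of the rod. It was still down in the last picture.
- **Rod:** the last picture shows the collar about 40 mm above the bush. The lift is measured from the arm's own position, assuming the fork did not slip in the grip. The grip opening stayed at 23.8 mm.
- **Forces:** sideways force was about 1–2 N during the draw. The highest reading was a brief 37 N at the fingertips as the lever met its stop, below the 40 N limit, which applies to the arm and gripper body.
- **Bystanders:** I did not touch the other things on the bench, but I did not check each one again at the end.

No check failed. The only disagreement was in my yaw estimates for the cylinder, about 48° from the plate and 50–52° from the lever. I used 50°.

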